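# Clear the tube rack and eject the spent cartridge

### The arm

A 6-joint arm with a two-finger parallel gripper is mounted at the origin on the work surface. World frame = base frame: x ahead of the robot, y to its left, z up, the work surface at z = 0. Lengths are in m, angles in degrees, forces in N, time in s.
With the tool pointing down it reaches from about 0.275 to 0.825 m from the base axis. Payload 4.9 kg.
Tool frame: the origin (TCP) lies on the centre line of the jaws, within the pads' length; the fingertips stand r.tcp_to_tips ahead of it and the grasp point (between the pads) is the TCP (r.tcp_to_tips is the distance from the TCP to the fingertips, in m); z points along the fingers, x is the direction in which the jaws open and shut, and the axes are right-handed (so a half turn about z gives the same grasp; the last joint's range is limited). The gripper opens to 85 mm and grips with 20 to 120 N. Pads are 22 mm wide; open, the fingers measure 114 mm over their backs; the gripper's body (76 mm by 85 mm) begins 54 mm behind the grasp point. The pads swing forward as they close: fully open they stand 13 mm farther back than shut.
Start: joints at [-76.1, 18.69, -11.035, 60.275, 0, 82.311], TCP at [0.202, -0.511, 0.25] pointing down, gripper open.
Joint ranges: [-152.03, 152.03], [-55.5, 102.48], [-74.3, 77.21], [-110.64, 120.58], [-84.22, 78.4], [-180, 180]. Speed limits (degrees/s): [147.25, 147.25, 180, 180, 180, 180].

### API

Orientations are given as a 3x3 rotation matrix whose columns are the frame's x, y, z axes.
In Python, from cell import r, optics gives the robot as it stands.
- The arm moves only by the tool arm_command, never from a script. Its argument "rows" is a list of rows, each a list of 3 entries, a list of its own where there are three numbers: the opening, from 0 (shut) to 1 (fully open), then the shift along the world's x, y, z in mm, then the turn about the world's z in rad. A call has 1 to 5 rows; each row is the pose to reach, as a shift and turn from the pose commanded when the call began; what a row does not reach only later rows make up. A row lasts 1/12 s, in which the tool goes at most 41.7 mm and 7.16 degrees, less where a joint would pass 70% of its speed; a pose out of reach is approached as far as the arm can. A call with a gripper value outside its range is refused whole. The fingers move at their own pace and stop on an object; the grip force is fixed at half the most. Time passes only in rows, so rows that repeat a pose let the fingers close. It gives the time, the measured TCP pose, the force and the opening at its end, in the units of the state.
- r.observe(): the state, without advancing time (a new reading comes with each control period).
- optics.read_camera(name): name is "scene" or "top" or "wrist"; returns a dict with "frame" (480x640x3 uint8, blue, green, red), "fov_y" (degrees; the focal length in pixels is half the picture's height over the tangent of half this angle, whatever the lens; pixels are square), "cx", "cy" (the principal point, pixels), "position" and "orientation" of the camera in the world; the wrist camera has in their place "hand_eye" (4x4, takes a point from camera to tool coordinates, whose origin is the TCP and whose axes are the tool frame's). Camera axes: x right, y down, z forward; pixel columns grow to the right and rows downward; lengths in m; the calibration is good to about 2 mm. A picture is of the moment at which its call begins: read the wrist's pose just before it. There is no depth.
- r.job_done(): hands the job in, once; it reports no verdict.
Trained networks look in the newest picture that a camera, given by its name, has taken for a name from the list of things; names that differ only in an ending like _2 or _b are one class to them, and where a whole thing is asked for, a point or a joint stands for the part that bears it (a point fixed in the world has none). Each returns a list of dicts, best first, with "confidence" (0 to 1); they miss things now and then, are a little off and sometimes report something else, mostly with a low value. They report only what shows in the picture. A call takes as long as a camera call. They do not tell look-alikes from the thing itself.
- optics.regions_of(thing, camera): "region" (480x640 bool, what is visible of it) and "rect" ([left, top, right, bottom] in pixels, round what is visible of it).
The state is a dict: "clock": time; "joint_positions": joint angles; "qd": joint speeds; "tau": joint torques, N m; "eef_pos": TCP position; "orientation": TCP orientation; "ft_force": force on the tool from outside, world axes, zero at the start; "ft_torque": the same for the moment, N m; "grip_width": opening from 0.0 (shut) to 1.0 (fully open).
Only numpy, scipy, OpenCV 4.12 (cv2) and the standard library are available. Lean on these libraries where they do the work, as an engineer would, in place of code of your own. Each camera call takes 0.05 s, during which the arm holds its last target. There are 200 camera calls.

### The job

A tube rack has been left standing in the landing tray of the cartridge dock, where the spent cartridge has to come out. First lift the rack out and stand it down gently, upright, in the middle of the black mat and lengthwise along it; then drive the ejector rod fully home by its paddle, so that the cartridge is pushed right out of the dock and lies flat in the tray. The cartridge must not run into the rack, the rack must not be tipped over or dropped, and the bottle, the jar and the tip box stay where they are.

Things in the scene. Friction and masses are not known exactly. Their poses are not given: they have to be found in the camera images.
- rack: Green tube rack, the one standing in the landing tray at the start: a solid block 110 long (its x) x 44 wide (its y) x 50 mm high, about 0.2 kg. Four capped tubes, fixed in it, stand 22 mm above its top at its two ends (x = +-42, y = +-11 mm); the middle is free, so it is best gripped across its 44 mm width at the middle. Origin: centre of its underside; z up.
- mat: Black rubber mat, fixed flat on the bench: 190 long (its x) x 110 wide (its y) x 3 mm thick. Origin: centre of its underside; the rack's 110 mm side goes along the mat's 190 mm side, either way round.
- cartridge: Spent reagent cartridge, a white plastic block 40 (its x) x 80 (its y, along the bore) x 34 mm high, 0.09 kg, with six foil strips on top. At the start it sits inside the dock's bore (44 wide, 36 high), seen through a slot in the roof. Origin: centre of its underside; z up.
- exit (a point): Middle of the lower edge of the bore's mouth, on the front face of the fixed black dock, 20 mm above the bench. y points out of the bore, level, the way the rod pushes; z up, x across. The dock is 80 wide (x), 95 mm long (y -95 to 0), its roof 44 mm above this point. The cartridge is right out of the dock when its origin is more than 40 mm along y from here.
- tray (a point): Centre of the floor of the aluminium landing tray, fixed to the dock's mouth; same axes as the exit. Floor 18 mm above the bench, 134 mm wide (x) and 175 mm long (y, from the mouth on), with lips 8 mm high at both sides and at the far end.
- paddle (a point): Middle of the top edge of the ejector rod's paddle, 95 mm above the bench; moves with the rod, same axes as the exit. An upright steel plate 44 wide (x), 14 thick (y), 83 mm high, on a 12 mm rod along y, 58 mm below this point. Pinch it from above across its thickness, or push it along +y from behind. Fully home, 43 mm stay free between paddle and dock.
- ejector (a joint): Travel of the ejector rod in m along the exit's +y: 0 fully drawn out, 0.107 fully home (hard stop). It starts between 0 and 0.008, slides with about 3 N of friction, and stays where it is left. Its tip meets the cartridge at about 12 mm of travel and stands 13 mm outside the bore's mouth when fully home.
- bottle: Bystander: round amber glass bottle, 54 mm diameter, 110 mm high, on the bench to the left of the mat. Origin: centre of its underside.
- jar: Bystander: round white jar, 68 mm diameter, 90 mm high, on the bench at the outer left or right. Origin: centre of its underside.
- tipbox: Bystander: closed grey and blue pipette tip box, 85 x 120 x 70 mm high, on the bench at the outer left or right. Origin: centre of its underside.
Things that resemble listed ones, but are neither listed nor needed, are in the scene too. Several things have the shape of the rack; the one meant has the colours described above.

How it is judged:
By the outcome, as a careful person would: the job done as asked, in the order asked, and still so for the second after the job is handed in, with the robot touching nothing.
It also fails if it takes over 59 s, if anything falls off the work surface, if the arm or the gripper's body presses on something with over 40 N, if the wrist force passes 120 N, or if a joint passes its speed limit or range.

## Working session

There is one attempt and no reset: what is moved stays moved. The work goes in short steps, Python scripts to look and compute and a tool call to move; the robot and the scene stay as the last step left them, time stands still between calls to the robot, and variables do not carry over. Pictures are saved under pics/ and viewed, about 8 in all and at most 12, crops included, and the job is handed in when it is done.

Besides the shell and the picture viewer there is one more tool, called after "Emit:" by a JSON object that holds its "op" and its "data". arm_command: Moves the arm, as the interface text tells. Its arguments: {"type":"object","properties":{"rows":{"type":"array","items":{"type":"array"}}},"required":["rows"]}

```bash
ls; mkdir -p pics
cat > h.py <<'E'
import numpy as np, cv2
from cell import r, optics
def cam(n):
    s=r.observe(); c=optics.read_camera(n)
    f=c['frame'].shape[0]/2/np.tan(np.radians(c['fov_y'])/2)
    if 'hand_eye' in c:
        T=np.eye(4);T[:3,:3]=s['orientation'];T[:3,3]=s['eef_pos'];T=T@np.array(c['hand_eye']);R,p=T[:3,:3],T[:3,3]
    else: R,p=np.array(c['orientation']),np.array(c['position'])
    return c['frame'],f,c['cx'],c['cy'],R,p
def toworld(C,uv,z):
    _,f,cx,cy,R,p=C; d=np.c_[(np.atleast_2d(uv)-[cx,cy])/f,np.ones(len(np.atleast_2d(uv)))]@R.T
    return p+d*((z-p[2])/d[:,2])[:,None]
def topix(C,P):
    _,f,cx,cy,R,p=C; q=(np.atleast_2d(P)-p)@R; return q[:,:2]/q[:,2:]*f+[cx,cy]
E
python3 - <<'E'
from h import *
s=r.observe();print(s['clock'],s['eef_pos'],s['grip_width'],r.tcp_to_tips)
for n in ['top','scene']:
    C=cam(n);cv2.imwrite(f'pics/{n}0.png',C[0]);print(n,C[1:4],C[5],C[4].round(2).tolist())
    for t in ['rack','mat','cartridge','paddle','tray','bottle','jar','tipbox']:
        try:
            for o in optics.regions_of(t,n)[:4]:
                m=o['region'].astype(np.uint8);q=cv2.minAreaRect(cv2.findNonZero(m));print(t,round(o['confidence'],2),o['rect'],np.round(q[0],1),np.round(q[1],1),round(q[2],1))
        except Exception as e: print(t,e)
E
```

```text
pics
0.0 [ 0.20226159 -0.51089059  0.24951431] 0.9998465382731587 0.019
top (np.float64(472.680790047281), 318.2523544465306, 248.99453571667428) [0.4346377  0.01412857 1.07327004] [[-0.0, -0.99, 0.13], [-1.0, 0.0, -0.0], [0.0, -0.13, -0.99]]
rack 0.97 [227.8, 204.9, 263.4, 260.0] [243.5 231.9] [23.5 51.5] 15.9
rack 0.91 [132.8, 163.7, 191.3, 206.4] [162.5 184.2] [58.  21.1] 32.3
rack 0.81 [202.4, 130.0, 246.6, 184.5] [224.4 156.9] [55.2 20.2] 56.3
rack 0.69 [269.8, 289.0, 318.6, 329.5] [293.2 307.7] [21.4 52.1] 58.8
mat 0.88 [355.4, 265.9, 414.2, 355.4] [383.3 310.4] [85.8 49.2] 83.3
mat 0.51 [225.6, 205.3, 259.2, 258.0] [243.6 232.2] [24.2 52.8] 16.5
cartridge 0.56 [286.2, 232.6, 319.5, 240.1] [305.  237.5] [32.4  6.9] 8.1
tray 0.66 [201.7, 200.4, 406.8, 270.9] [304.2 239.6] [201.3  64.1] 5.0
bottle 0.57 [192.5, 311.9, 219.8, 337.0] [206. 324.] [24. 30.] 90.0
jar 0.57 [110.8, 237.6, 153.7, 269.3] [133.3 254.2] [44.4 30.3] 14.0
tipbox 0.71 [492.7, 236.7, 561.4, 278.3] [525.5 257.5] [67. 43.] 0.0
scene (np.float64(590.04409267947), 316.5749553327183, 240.3330053702738) [1.28122424 0.
[... 309 characters left out ...]
72.2, 214.2, 416.6, 357.5] [332. 286.] [178.2  63.6] 45.0
mat 0.97 [293.7, 212.5, 369.8, 255.3] [331.9 235.4] [28.  72.4] 64.5
cartridge 0.57 [320.6, 258.6, 347.9, 293.5] [333.7 274.3] [32.6 18.3] 74.1
paddle 0.9 [275.9, 212.9, 308.9, 255.3] [286.4 237.9] [48.8 25.6] 68.2
tray 0.93 [269.7, 211.6, 416.5, 353.8] [330.7 288.3] [178.7  63.2] 42.9
tray 0.56 [441.5, 327.0, 487.1, 385.6] [467.2 357.5] [38.4 58.7] 13.2
bottle 0.87 [442.0, 258.0, 469.5, 308.6] [455.5 284.9] [25.1 50.6] 10.6
jar 0.76 [443.4, 326.8, 489.2, 387.9] [466.7 357.3] [38.6 58.9] 9.5
tipbox 0.68 [213.4, 171.6, 257.1, 218.6] [233.5 193.5] [41.6 45.1] 79.4
tipbox 0.68 [271.7, 211.1, 416.0, 357.2] [329.9 290. ] [180.3  63.3] 41.3
```

```bash
python3 -c "
import cv2
a=cv2.imread('pics/top0.png');cv2.imwrite('pics/top0c.png',cv2.resize(a[110:370,90:490],(800,520),interpolation=cv2.INTER_CUBIC))"
```

```text
(no output)
```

View pics/top0c.png

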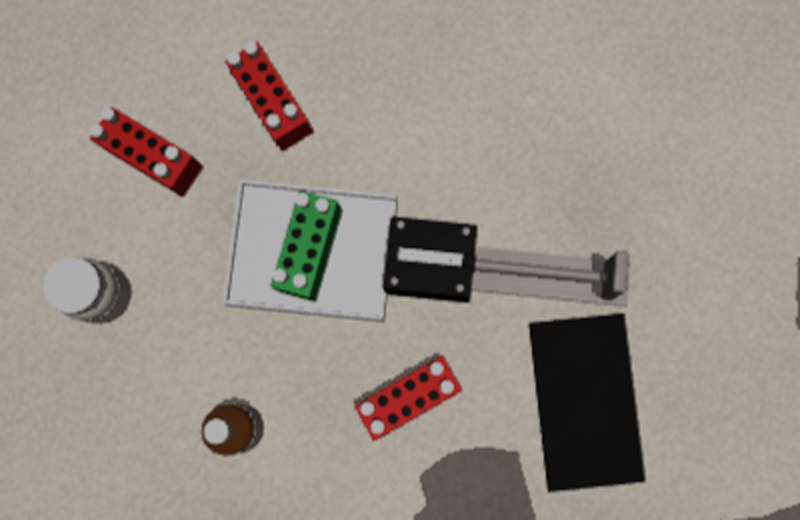

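View pics/scene0.png

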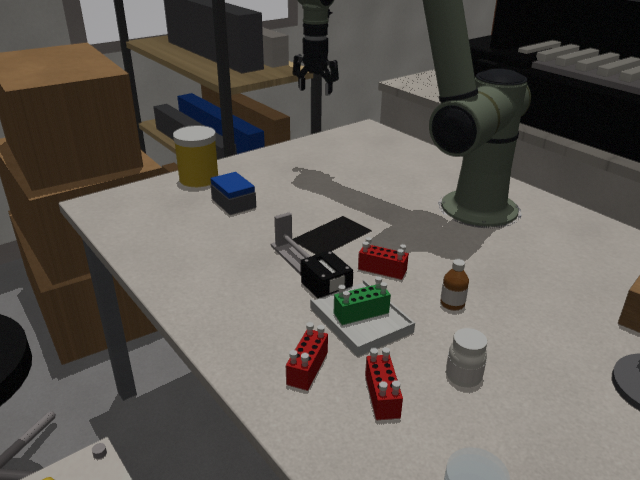

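The green rack at top pixel (243,232) stands in the tray. The look-alikes are the red racks at (162,184), (224,157) and (293,308), so I choose the green one. The mat is at (383,310), and the dock and rod run roughly along world +y with the paddle at about (399,246).

```bash
cat >> h.py <<'E'
from scipy.optimize import minimize
def boxpts(x,y,a,L,W,z0,z1):
    c,s=np.cos(a),np.sin(a)
    return np.array([[x+c*u*L/2-s*v*W/2,y+s*u*L/2+c*v*W/2,z] for u in(-1,1) for v in(-1,1) for z in(z0,z1)])
def sil(C,P):
    m=np.zeros((1920,2560),np.uint8);q=cv2.convexHull(topix(C,P).astype(np.float32))[:,0]
    cv2.fillConvexPoly(m,np.round((q+.5)*4*16).astype(int),1,shift=4);return cv2.resize(m.astype(np.float32),(640,480),interpolation=cv2.INTER_AREA)
def fit(views,x0,L,W,z0,z1):
    def cost(p):
        t=0
        for C,m in views:
            s=sil(C,boxpts(p[0],p[1],p[2],L,W,z0,z1));t+=np.abs(s-m).sum()/m.sum()
        return t
    S=np.array(x0)+np.array([[0,0,0],[.02,0,0],[0,.02,0],[0,0,.2]])
    o=minimize(cost,x0,method='Nelder-Mead',options=dict(initial_simplex=S,xatol=1e-4,fatol=1e-4));return o.x,o.fun
def green(C):
    b,g,rr=[C[0][...,i].astype(int) for i in range(3)];m=((g>1.4*rr)&(g>1.4*b)&(g>30)).astype(np.uint8)
    return cv2.morphologyEx(m,cv2.MORPH_CLOSE,np.ones((5,5))).astype(np.float32)
E
python3 - <<'E'
from h import *
C=cam('top');S=cam('scene')
c=toworld(C,[[243,232]],.06)[0];print('rack0',c)
for v in ([(C,green(C))],[(S,green(S))],[(C,green(C)),(S,green(S))]):
    best=min((fit(v,[c[0],c[1],a],.11,.044,.018,.068) for a in(1.2,1.6,2.0,0.3,-.3)),key=lambda o:o[1]);print('rack',best[0].round(4),np.degrees(best[0][2]).round(1),round(best[1],3))
full=lambda u,v:[90+u/2-.25,110+v/2-.25]
# mat by dark region
optics.read_camera('top')
m=optics.regions_of('mat','top')[0]['region'].astype(np.float32)
c=toworld(C,[[383.3,310.4]],.003)[0];print(c,fit([(C,m)],[c[0],c[1],0.1],.19,.11,.0,.003))
dock=[full(*p) for p in[(391,216),(477,225),(470,301),(384,294)]];print('dock roof',toworld(C,dock,.064).round(4).tolist())
tr=[full(*p) for p in[(240,182),(397,198),(384,320),(226,305)]];print('tray',toworld(C,tr,.026).round(4).tolist())
pa=[full(*p) for p in[(616,252),(628,252),(628,291),(614,291)]];print('paddle top',toworld(C,pa,.095).round(4).tolist())
for t,h,p in[('bottle',.11,(206,324)),('jar',.09,(126,253)),('tip',.07,(527,257))]:print(t,toworld(C,[p],h*.8).round(3))
cv2.imwrite('pics/zoom.png',np.hstack([cv2.resize(C[0][195:275,195:275],(400,400),interpolation=cv2.INTER_CUBIC),cv2.resize(C[0][205:285,350:430],(400,400),interpolation=cv2.INTER_CUBIC)]))
E
```

```text
rack0 [0.60504877 0.17680598 0.06      ]
rack [ 0.6062  0.1791 -0.2428] -13.9 0.273
rack [0.6027 0.1757 2.9208] 167.3 0.164
rack [0.6047 0.1783 2.8941] 165.8 0.455
[ 0.43513107 -0.13211957  0.003     ] (array([ 0.43684371, -0.13161089,  0.10378866]), np.float64(0.026838496327400208))
dock roof [[0.6354, 0.0849, 0.064], [0.6252, -0.0084, 0.064], [0.5423, -0.0004, 0.064], [0.5502, 0.092, 0.064]]
tray [[0.6827, 0.2588, 0.026], [0.6636, 0.0809, 0.026], [0.5255, 0.0947, 0.026], [0.5428, 0.2707, 0.026]]
paddle top [[0.5901, -0.1531, 0.095], [0.59, -0.1657, 0.095], [0.5489, -0.1646, 0.095], [0.5489, -0.15, 0.095]]
bottle [[0.409 0.245 0.088]]
jar [[0.559 0.424 0.072]]
tip [[ 0.549 -0.439  0.056]]
```

View pics/zoom.png

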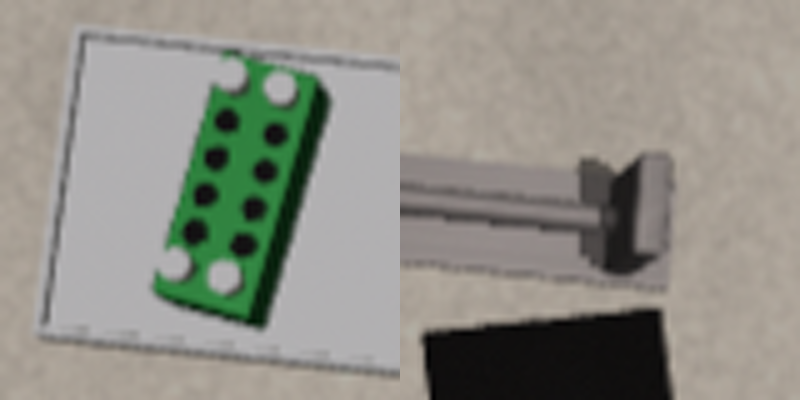

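The crop confirms the green rack with four capped tubes, its long side at about -14° in the world. Now I'll check the tool orientation and move over it.

Run:
```python
from h import *
s=r.observe();R=np.array(s['orientation']);print(s['eef_pos'],R.round(3).tolist(),np.degrees(np.arctan2(R[1,0],R[0,0])))
print(optics.read_camera('wrist')['hand_eye'])
```

```text
[ 0.2023855  -0.51143823  0.25029998] [[0.368, -0.93, 0.0], [-0.93, -0.368, -0.0], [0.0, 0.0, -1.0]] -68.41365692540647
[[ 9.99999143e-01 -9.77748305e-04 -8.70765503e-04 -7.92446324e-04]
 [ 1.19784659e-03  9.51715195e-01  3.06980052e-01 -7.90671201e-02]
 [ 5.28571535e-04 -3.06980832e-01  9.51715551e-01 -1.22738523e-01]
 [ 0.00000000e+00  0.00000000e+00  0.00000000e+00  1.00000000e+00]]
```

Emit:
{"op": "arm_command", "data": {"rows": [[1, [16, 28, 0], 0.1], [1, [32, 55, 0], 0.2], [1, [48, 83, 0], 0.3], [1, [64, 110, 0], 0.4], [1, [80, 138, 0], 0.5]]}}

```text
clock: 1.57
eef_pos: [0.2829, -0.3723, 0.2503]
orientation: [[0.771, -0.636, 0.0], [-0.636, -0.771, -0.0], [0.0, 0.0, -1.0]]
ft_force: [0.1, 0.1, -0.0]
grip_width: 0.998
```

Emit:
{"op": "arm_command", "data": {"rows": [[1, [16, 28, 0], 0.1], [1, [32, 55, 0], 0.2], [1, [48, 83, 0], 0.3], [1, [64, 110, 0], 0.4], [1, [80, 138, 0], 0.5]]}}

```text
clock: 1.98
eef_pos: [0.363, -0.2342, 0.2505]
orientation: [[0.982, -0.188, 0.001], [-0.188, -0.982, -0.001], [0.001, 0.0, -1.0]]
ft_force: [1.5, 0.2, 0.3]
grip_width: 0.998
```

Emit:
{"op": "arm_command", "data": {"rows": [[1, [16, 28, 0], 0.1], [1, [32, 55, 0], 0.2], [1, [48, 83, 0], 0.3], [1, [64, 110, 0], 0.4], [1, [80, 138, 0], 0.5]]}}

```text
clock: 2.4
eef_pos: [0.443, -0.096, 0.2505]
orientation: [[0.952, 0.306, 0.001], [0.306, -0.952, -0.0], [0.0, 0.001, -1.0]]
ft_force: [0.1, -0.7, -0.2]
grip_width: 1.003
```

Emit:
{"op": "arm_command", "data": {"rows": [[1, [16, 28, 0], 0.1], [1, [32, 55, 0], 0.2], [1, [48, 83, 0], 0.3], [1, [64, 110, 0], 0.4], [1, [80, 138, 0], 0.5]]}}

```text
clock: 2.82
eef_pos: [0.523, 0.0421, 0.2504]
orientation: [[0.689, 0.725, 0.0], [0.725, -0.689, -0.0], [0.0, 0.0, -1.0]]
ft_force: [0.6, -0.6, 0.9]
grip_width: 1.001
```

Emit:
{"op": "arm_command", "data": {"rows": [[1, [16, 28, 0], 0.1], [1, [33, 55, 0], 0.2], [1, [49, 83, 0], 0.3], [1, [66, 110, 0], 0.4], [1, [83, 137, 0], 0.5]]}}

```text
clock: 3.23
eef_pos: [0.6059, 0.1792, 0.2502]
orientation: [[0.257, 0.967, 0.0], [0.967, -0.257, -0.0], [-0.0, 0.0, -1.0]]
ft_force: [0.5, 0.3, 0.5]
grip_width: 0.999
```

Emit:
{"op": "arm_command", "data": {"rows": [[1, [0, 0, 0], 0.02], [1, [0, 0, 0], 0.02], [1, [0, 0, 0], 0.02]]}}

```text
clock: 3.48
eef_pos: [0.6048, 0.1773, 0.2499]
orientation: [[0.243, 0.97, -0.001], [0.97, -0.243, -0.001], [-0.001, -0.001, -1.0]]
ft_force: [0.5, -0.3, -0.1]
grip_width: 1.001
```

Run:
```python
from h import *
s=r.observe();R=np.array(s['orientation']);print(s['clock'],s['eef_pos'],np.degrees(np.arctan2(R[1,0],R[0,0])),s['joint_positions'],s['ft_force'])
W=cam('wrist');m=green(W);print(m.sum())
for a in(-.25,-.15):print(fit([(W,m)],[.605,.178,a],.11,.044,.018,.068))
o,_=fit([(W,m)],[.605,.178,-.25],.11,.044,.018,.068)
im=W[0].copy()
for p in topix(W,boxpts(*o,.11,.044,.018,.068)):cv2.circle(im,tuple(int(v) for v in p.round()),3,(0,0,255),-1)
cv2.imwrite('pics/w1.png',im)
```

```text
3.4833 [0.60484889 0.17728705 0.24985074] 75.92160175609149 [ 9.64123561e+00  2.74057895e+01  2.16407185e+00  6.48283223e+01
 -2.33677498e-02  2.37196718e+01] [ 0.52642448 -0.27207105 -0.07172754]
3514.0
(array([ 0.60623295,  0.18016182, -0.26586096]), np.float64(0.6873754858970642))
(array([ 0.60640557,  0.18004061, -0.27361657]), np.float64(0.6901679039001465))
```

View pics/w1.png

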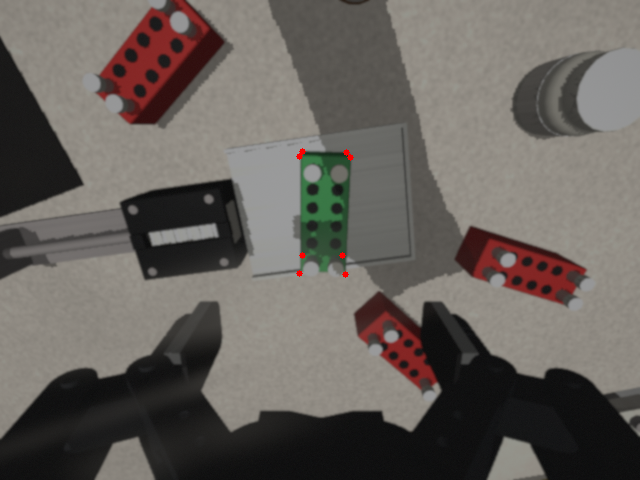

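The wrist view shows the green rack at about (325,212) in the tray, nearly aligned with the jaws, and the fitted corners sit on its edges. I'll refit with a mask that tolerates the shadow.

```bash
cat >> h.py <<'E'
def green2(C,k=9):
    b,g,rr=[C[0][...,i].astype(int) for i in range(3)];m=((g>1.3*rr)&(g>1.15*b)&(g>15)).astype(np.uint8)
    m=cv2.morphologyEx(m,cv2.MORPH_OPEN,np.ones((3,3)));n,l,st,_=cv2.connectedComponentsWithStats(cv2.dilate(m,np.ones((k,k))))
    m=m*(l==1+st[1:,4].argmax());h=np.zeros_like(m);cv2.fillConvexPoly(h,cv2.convexHull(cv2.findNonZero(m)),1);return h.astype(np.float32)
E
python3 - <<'E'
from h import *
for V in [cam('wrist'),cam('scene')]:
    m=green2(V);x,y,w,h=cv2.boundingRect(m.astype(np.uint8));print(m.sum(),x,y,w,h)
    print(fit([(V,m)],[.605,.178,-.25],.11,.044,.018,.068))
E
```

```text
5426.0 301 152 50 119
(array([ 0.60491512,  0.18073227, -0.26597549]), np.float64(0.09338140487670898))
1689.0 334 285 56 40
(array([ 0.60286842,  0.17691677, -0.27239407]), np.float64(0.06212995946407318))
```

Emit:
{"op": "arm_command", "data": {"rows": [[1, [0, 2, -30], -0.02], [1, [0, 2, -60], -0.02], [1, [0, 2, -90], -0.02], [1, [0, 2, -115], -0.02], [1, [0, 2, -135], -0.02]]}}

```text
clock: 4.05
eef_pos: [0.6041, 0.1783, 0.1135]
orientation: [[0.264, 0.965, -0.002], [0.965, -0.264, -0.0], [-0.001, -0.002, -1.0]]
ft_force: [-0.4, 0.9, -0.2]
grip_width: 0.999
```

Emit:
{"op": "arm_command", "data": {"rows": [[1, [0, 0, -15], 0], [1, [0, 0, -30], 0], [1, [0, 0, -45], 0], [1, [0, 0, -57], 0], [1, [0, 0, -63], 0]]}}

```text
clock: 4.47
eef_pos: [0.6044, 0.1786, 0.051]
orientation: [[0.263, 0.965, -0.002], [0.965, -0.263, -0.0], [-0.001, -0.002, -1.0]]
ft_force: [-0.9, -0.2, 0.3]
grip_width: 1.001
```

Emit:
{"op": "arm_command", "data": {"rows": [[1, [0, 0, 0], 0], [0, [0, 0, 0], 0], [0, [0, 0, 0], 0], [0, [0, 0, 0], 0], [0, [0, 0, 0], 0]]}}

```text
clock: 4.88
eef_pos: [0.6064, 0.1798, 0.0537]
orientation: [[0.262, 0.965, 0.002], [0.965, -0.262, 0.001], [0.001, 0.002, -1.0]]
ft_force: [1.7, 0.1, -1.7]
grip_width: 0.508
```

Emit:
{"op": "arm_command", "data": {"rows": [[0, [0, 0, 0], 0], [0, [0, 0, 0], 0], [0, [0, 0, 0], 0], [0, [0, 0, 0], 0], [0, [0, 0, 0], 0]]}}

```text
clock: 5.3
eef_pos: [0.6063, 0.1798, 0.0535]
orientation: [[0.262, 0.965, 0.002], [0.965, -0.262, 0.0], [0.001, 0.002, -1.0]]
ft_force: [-0.0, 0.6, 5.1]
grip_width: 0.505
```

Gripped: 0.505 × 85 ≈ 43 mm, which matches the 44 mm width. Lifting.

Emit:
{"op": "arm_command", "data": {"rows": [[0, [0, 0, 5], 0], [0, [0, 0, 15], 0], [0, [0, 0, 35], 0], [0, [0, 0, 60], 0], [0, [0, 0, 85], 0]]}}

```text
clock: 5.72
eef_pos: [0.6044, 0.1794, 0.1379]
orientation: [[0.262, 0.965, -0.002], [0.965, -0.262, -0.0], [-0.001, -0.002, -1.0]]
ft_force: [0.7, -0.8, -1.3]
grip_width: 0.511
```

Emit:
{"op": "arm_command", "data": {"rows": [[0, [0, 0, 25], 0], [0, [0, 0, 45], 0], [0, [0, 0, 55], 0], [0, [0, 0, 60], 0], [0, [0, 0, 60], 0]]}}

```text
clock: 6.13
eef_pos: [0.6057, 0.1797, 0.1981]
orientation: [[0.262, 0.965, 0.001], [0.965, -0.262, 0.0], [0.001, 0.001, -1.0]]
ft_force: [-0.6, 0.4, -2.2]
grip_width: 0.512
```

Run:
```python
from h import *
s=r.observe();R=np.array(s['orientation']);p=np.array(s['eef_pos']);print(s['clock'],p,np.degrees(np.arctan2(R[1,0],R[0,0])),s['ft_force'],s['ft_torque'],s['grip_width'])
S=cam('scene');T=cam('top')
for V in(S,T):
    m=green2(V);zb=p[2]-.0355
    print(m.sum(),fit([(V,m)],[p[0],p[1],-.27],.11,.044,zb,zb+.05))
T2=toworld(T,[[0,0]],0)
m=optics.regions_of('mat','top');print([(o['confidence'],fit([(T,o['region'].astype(np.float32))],[.437,-.132,.1],.19,.11,0,.003)) for o in m[:1]])
M=cam('scene');m=optics.regions_of('mat','scene');print([(o['confidence'],fit([(S,o['region'].astype(np.float32))],[.437,-.132,.1],.19,.11,0,.003)) for o in m[:1]])
cv2.imwrite('pics/s2.png',np.hstack([cv2.resize(S[0][150:350,240:440],(400,400)),cv2.resize(T[0][150:350,200:400],(400,400))]))
```

```text
6.1333 [0.60567252 0.17965368 0.19812923] 74.83115701900775 [-0.59365673  0.43246262 -2.21634842] [-0.00286871 -0.07469367  0.019243  ] 0.5120083469276515
1929.0 (array([ 0.60200475,  0.17455004, -0.27934633]), np.float64(0.06447641551494598))
651.0 (array([ 0.59599091,  0.18209231, -0.17094408]), np.float64(1.7004607915878296))
[(0.66, (array([ 0.43676287, -0.13131097,  0.09978491]), np.float64(0.02000780589878559)))]
[(0.78, (array([ 0.4337458 , -0.14578811,  0.24394321]), np.float64(0.44688865542411804)))]
```

View pics/s2.png

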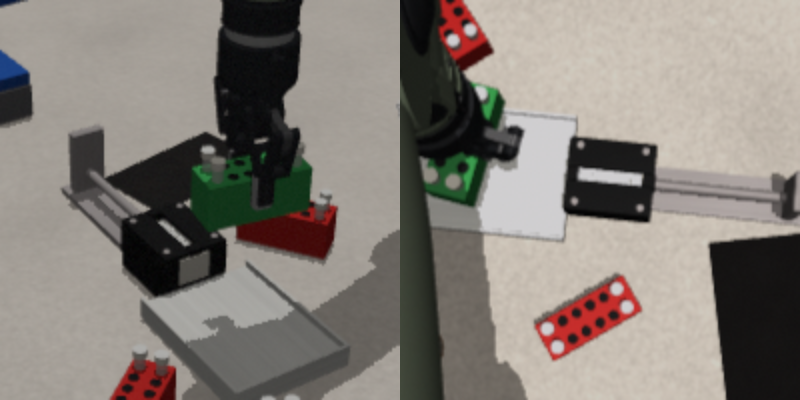

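The rack is lifted, level and clear of the tray (left panel about (250,190)). The empty tray and the cartridge in the bore mouth can be seen. Carrying it to the mat.

Emit:
{"op": "arm_command", "data": {"rows": [[0, [-5, -10, 0], 0.02], [0, [-15, -28, 0], 0.05], [0, [-27, -50, 0], 0.08], [0, [-40, -75, 0], 0.1], [0, [-53, -100, 0], 0.13]]}}

```text
clock: 6.8
eef_pos: [0.5512, 0.0789, 0.1962]
orientation: [[0.132, 0.991, -0.002], [0.991, -0.132, -0.0], [-0.0, -0.002, -1.0]]
ft_force: [0.3, -1.2, -1.8]
grip_width: 0.504
```

Emit:
{"op": "arm_command", "data": {"rows": [[0, [-13, -25, 0], 0.03], [0, [-27, -50, 0], 0.06], [0, [-40, -75, 0], 0.09], [0, [-53, -100, 0], 0.12], [0, [-67, -125, 0], 0.15]]}}

```text
clock: 7.22
eef_pos: [0.4843, -0.0464, 0.1966]
orientation: [[-0.017, 1.0, -0.001], [1.0, 0.017, 0.0], [0.0, -0.001, -1.0]]
ft_force: [0.9, -0.1, -1.7]
grip_width: 0.505
```

Emit:
{"op": "arm_command", "data": {"rows": [[0, [-13, -25, 0], 0.03], [0, [-27, -48, 0], 0.06], [0, [-38, -68, 0], 0.08], [0, [-45, -80, 0], 0.086], [0, [-47, -86, 0], 0.086]]}}

```text
clock: 7.63
eef_pos: [0.4369, -0.1326, 0.1967]
orientation: [[-0.099, 0.995, -0.002], [0.995, 0.099, 0.0], [0.0, -0.002, -1.0]]
ft_force: [0.7, -0.6, -1.4]
grip_width: 0.509
```

Emit:
{"op": "arm_command", "data": {"rows": [[0, [0, 0, -10], 0], [0, [0, 0, -30], 0], [0, [0, 0, -55], 0], [0, [0, 0, -80], 0], [0, [0, 0, -100], 0]]}}

```text
clock: 8.05
eef_pos: [0.438, -0.1307, 0.0955]
orientation: [[-0.101, 0.995, -0.001], [0.995, 0.101, 0.001], [0.001, -0.001, -1.0]]
ft_force: [-0.8, 0.3, -1.7]
grip_width: 0.508
```

Run:
```python
from h import *
s=r.observe();R=np.array(s['orientation']);p=np.array(s['eef_pos']);print(s['clock'],p,np.degrees(np.arctan2(R[1,0],R[0,0])),s['ft_force'],s['grip_width'])
S=cam('scene');T=cam('top');W=cam('wrist')
zb=p[2]-.0355
for V in(S,T,W):
    m=green2(V);print(m.sum(),fit([(V,m)],[p[0],p[1],.1],.11,.044,zb,zb+.05))
cv2.imwrite('pics/s3.png',np.hstack([cv2.resize(S[0][150:350,240:440],(400,400)),cv2.resize(T[0][200:400,300:500],(400,400))]))
```

```text
8.05 [ 0.43803303 -0.13071287  0.09547769] 95.81681077916926 [-0.79455927  0.33848065 -1.73527259] 0.507643536260523
957.0 (array([ 0.43380456, -0.13489834,  0.14602766]), np.float64(0.13969436287879944))
284.0 (array([ 0.47334185, -0.11270965, -1.1720121 ]), np.float64(3.3303256034851074))
29075.0 (array([ 0.43497078, -0.12913731,  0.09299577]), np.float64(0.2101096361875534))
```

View pics/s3.png

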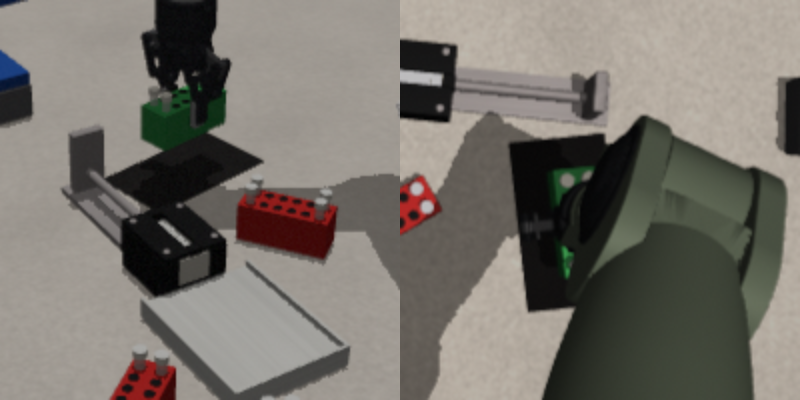

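The rack hangs level over the mat and lines up with it. Lowering gently.

Emit:
{"op": "arm_command", "data": {"rows": [[0, [1, 0, -15], 0], [0, [1, 0, -28], 0], [0, [1, 0, -38], 0], [0, [1, 0, -45], 0], [0, [1, 0, -48], 0]]}}

```text
clock: 8.62
eef_pos: [0.4399, -0.1315, 0.0495]
orientation: [[-0.101, 0.995, 0.001], [0.995, 0.101, -0.0], [-0.0, 0.001, -1.0]]
ft_force: [0.2, 1.1, -1.6]
grip_width: 0.507
```

Emit:
{"op": "arm_command", "data": {"rows": [[0, [0, 0, -1], 0], [0, [0, 0, -2], 0], [0, [0, 0, -3], 0], [0, [0, 0, -4], 0], [0, [0, 0, -5], 0]]}}

```text
clock: 9.03
eef_pos: [0.4397, -0.1316, 0.0446]
orientation: [[-0.101, 0.995, 0.001], [0.995, 0.101, -0.0], [-0.0, 0.001, -1.0]]
ft_force: [-0.2, 0.3, -2.0]
grip_width: 0.509
```

Emit:
{"op": "arm_command", "data": {"rows": [[0, [0, 0, -1], 0], [0, [0, 0, -1], 0], [0, [0, 0, -2], 0], [0, [0, 0, -2], 0]]}}

```text
clock: 9.37
eef_pos: [0.4393, -0.1314, 0.0422]
orientation: [[-0.101, 0.995, -0.0], [0.995, 0.101, 0.0], [0.0, -0.0, -1.0]]
ft_force: [-0.2, 0.4, -2.4]
grip_width: 0.508
```

Emit:
{"op": "arm_command", "data": {"rows": [[0, [0, 0, -1], 0], [0, [0, 0, -1], 0], [0, [0, 0, -2], 0], [0, [0, 0, -2], 0]]}}

```text
clock: 9.7
eef_pos: [0.4393, -0.1314, 0.0401]
orientation: [[-0.101, 0.995, -0.0], [0.995, 0.101, 0.0], [0.0, -0.0, -1.0]]
ft_force: [-0.2, -0.4, -1.5]
grip_width: 0.505
```

Emit:
{"op": "arm_command", "data": {"rows": [[0, [0, 0, -1], 0], [0, [0, 0, -1], 0], [0, [0, 0, -1], 0]]}}

```text
clock: 9.95
eef_pos: [0.4393, -0.1314, 0.0392]
orientation: [[-0.101, 0.995, -0.0], [0.995, 0.101, 0.0], [0.0, -0.0, -1.0]]
ft_force: [0.2, -0.4, -1.9]
grip_width: 0.507
```

Emit:
{"op": "arm_command", "data": {"rows": [[0, [0, 0, -1], 0], [0, [0, 0, -1], 0], [0, [0, 0, -1], 0]]}}

```text
clock: 10.2
eef_pos: [0.4395, -0.1315, 0.0385]
orientation: [[-0.101, 0.995, 0.0], [0.995, 0.101, -0.0], [-0.0, 0.0, -1.0]]
ft_force: [-0.6, -0.2, 2.2]
grip_width: 0.507
```

Emit:
{"op": "arm_command", "data": {"rows": [[0, [0, 0, -0.5], 0], [0, [0, 0, -1], 0], [0, [0, 0, -1], 0]]}}

```text
clock: 10.45
eef_pos: [0.4395, -0.1315, 0.0384]
orientation: [[-0.101, 0.995, 0.001], [0.995, 0.101, -0.0], [-0.0, 0.001, -1.0]]
ft_force: [-4.4, 0.2, 15.4]
grip_width: 0.509
```

Contact: the force went from -2 N to +2 N and then +15 N, at the expected height. Releasing.

Emit:
{"op": "arm_command", "data": {"rows": [[0, [0, 0, 0.7], 0], [0.6, [0, 0, 0.7], 0], [0.7, [0, 0, 0.7], 0], [1, [0, 0, 0.7], 0], [1, [0, 0, 0.7], 0]]}}

```text
clock: 10.87
eef_pos: [0.4394, -0.1314, 0.0378]
orientation: [[-0.101, 0.995, -0.0], [0.995, 0.101, 0.0], [0.0, -0.0, -1.0]]
ft_force: [0.3, 0.3, 0.4]
grip_width: 0.952
```

Emit:
{"op": "arm_command", "data": {"rows": [[1, [0, 0, 0], 0], [1, [0, 0, 0], 0], [1, [0, 0, 0], 0], [1, [0, 0, 0], 0], [1, [0, 0, 3], 0]]}}

```text
clock: 11.28
eef_pos: [0.439, -0.1313, 0.0407]
orientation: [[-0.101, 0.995, -0.001], [0.995, 0.101, 0.0], [0.0, -0.001, -1.0]]
ft_force: [-0.5, 0.9, 1.3]
grip_width: 1.002
```

Emit:
{"op": "arm_command", "data": {"rows": [[1, [0, 0, 10], 0], [1, [0, 0, 25], 0], [1, [0, 0, 55], 0], [1, [0, 0, 90], 0], [1, [0, 0, 125], 0]]}}

```text
clock: 11.7
eef_pos: [0.4386, -0.131, 0.1672]
orientation: [[-0.101, 0.995, -0.001], [0.995, 0.101, 0.001], [0.001, -0.001, -1.0]]
ft_force: [0.6, -0.9, -0.4]
grip_width: 0.997
```

Emit:
{"op": "arm_command", "data": {"rows": [[1, [20, -5, 20], 0], [1, [45, -5, 30], 0], [1, [75, -5, 30], -0.05], [1, [105, -5, 30], -0.1], [1, [130, -5, 30], -0.16]]}}

```text
clock: 12.12
eef_pos: [0.5714, -0.1365, 0.1968]
orientation: [[0.061, 0.998, 0.002], [0.998, -0.061, -0.001], [-0.0, 0.002, -1.0]]
ft_force: [0.3, 0.3, -0.5]
grip_width: 1.001
```

Run:
```python
from h import *
s=r.observe();R=np.array(s['orientation']);p=np.array(s['eef_pos']);print(s['clock'],p,np.degrees(np.arctan2(R[1,0],R[0,0])),s['ft_force'],s['grip_width'])
S=cam('scene');T=cam('top');W=cam('wrist')
for V in(S,T,W):
    m=green2(V);print(m.sum(),fit([(V,m)],[.438,-.131,.1],.11,.044,.003,.053))
for V,n in((S,'scene'),(W,'wrist')):
    o=optics.regions_of('paddle',n);print(n,[(x['confidence'],x['rect']) for x in o[:2]])
im=W[0].copy()
e=np.array([.5928,.0885]);yv=np.array([.106,.9944]);xv=np.array([.9944,-.106])
for t in(-.2446,-.2516):   # paddle thickness for ~4mm
  for sx in(-.022,.022):
    q=e+yv*t+xv*sx;cv2.circle(im,tuple(int(v) for v in topix(W,[[*q,.095]])[0].round()),3,(0,0,255),1)
cv2.imwrite('pics/w4.png',im)
```

```text
12.1167 [ 0.5713771  -0.13650386  0.19679927] 86.48340754046536 [ 0.28582374  0.3028461  -0.49125038] 1.0009840281452405
1057.0 (array([ 0.43543659, -0.13558603,  0.11388267]), np.float64(0.033408232033252716))
186.0 (array([ 0.46188067, -0.08913841, -1.17036764]), np.float64(4.864919185638428))
8456.0 (array([ 0.4399518 , -0.1307927 ,  0.10623703]), np.float64(0.039358146488666534))
scene [(0.79, [276.5, 213.4, 307.4, 255.4])]
wrist [(0.71, [279.9, 191.9, 490.4, 272.0])]
```

View pics/w4.png

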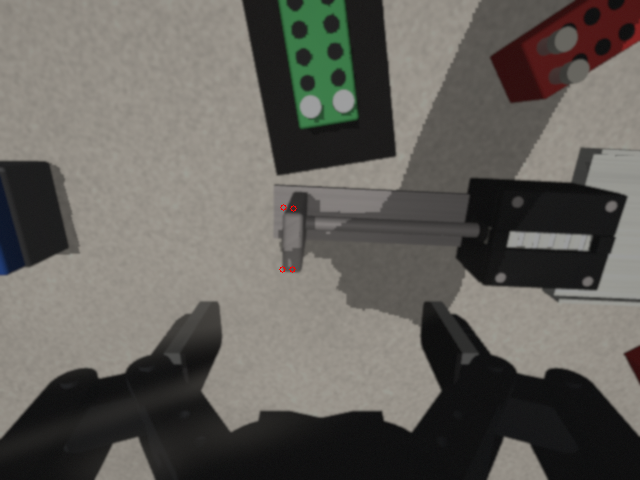

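The rack stands upright on the mat with its top at (320,60). The wrist fit puts it at (0.440, -0.131) and 6.1°, against the mat at (0.437, -0.131) and 5.8°. The paddle top is at about (293,240), next to my projected marks. Next I'll pinch the paddle.

Emit:
{"op": "arm_command", "data": {"rows": [[1, [-2, -10, -10], -0.02], [1, [-4, -20, -25], -0.045], [1, [-4, -20, -50], -0.045], [1, [-4, -20, -75], -0.045], [1, [-4, -20, -90], -0.045]]}}

```text
clock: 12.78
eef_pos: [0.5626, -0.1568, 0.1033]
orientation: [[0.106, 0.994, -0.003], [0.994, -0.106, 0.001], [0.001, -0.003, -1.0]]
ft_force: [-0.1, 0.6, 0.3]
grip_width: 1.001
```

Emit:
{"op": "arm_command", "data": {"rows": [[1, [0, 0, -10], 0], [1, [0, 0, -18], 0], [1, [0, 0, -22], 0], [1, [0, 0, -22], 0], [0.5, [0, 0, -22], 0]]}}

```text
clock: 13.2
eef_pos: [0.5657, -0.1567, 0.0846]
orientation: [[0.104, 0.995, 0.001], [0.995, -0.104, -0.0], [-0.0, 0.001, -1.0]]
ft_force: [0.2, 0.6, 0.3]
grip_width: 0.885
```

Emit:
{"op": "arm_command", "data": {"rows": [[0.3, [0, 0, 0], 0], [0.2, [0, 0, 0], 0], [0, [0, 0, 0], 0], [0, [0, 0, 0], 0], [0, [0, 0, 0], 0]]}}

```text
clock: 13.62
eef_pos: [0.5656, -0.1564, 0.0844]
orientation: [[0.103, 0.995, 0.001], [0.995, -0.103, 0.0], [0.0, 0.001, -1.0]]
ft_force: [-3.9, 0.6, 13.8]
grip_width: 0.157
```

Emit:
{"op": "arm_command", "data": {"rows": [[0, [0, 0, 0], 0], [0, [0, 0, 0], 0], [0, [0, 0, 0], 0], [0, [0, 0, 0], 0], [0, [0, 0, 0], 0]]}}

```text
clock: 14.03
eef_pos: [0.5656, -0.1563, 0.0844]
orientation: [[0.104, 0.995, 0.001], [0.995, -0.104, 0.0], [0.0, 0.001, -1.0]]
ft_force: [-0.9, 1.6, 5.8]
grip_width: 0.15
```

Pinched: 0.15 × 85 ≈ 13 mm, against a 14 mm plate. Driving along (0.106, 0.994).

Emit:
{"op": "arm_command", "data": {"rows": [[0, [0.5, 5, 0], 0], [0, [1, 10, 0], 0], [0, [1.6, 15, 0], 0], [0, [2.1, 20, 0], 0], [0, [2.7, 25, 0], 0]]}}

```text
clock: 14.45
eef_pos: [0.5681, -0.1323, 0.0844]
orientation: [[0.104, 0.995, -0.0], [0.995, -0.104, -0.003], [-0.003, 0.0, -1.0]]
ft_force: [-1.9, -3.9, 5.3]
grip_width: 0.153
```

Emit:
{"op": "arm_command", "data": {"rows": [[0, [0.5, 5, 0], 0], [0, [1, 10, 0], 0], [0, [1.6, 15, 0], 0], [0, [2.1, 20, 0], 0], [0, [2.7, 25, 0], 0]]}}

```text
clock: 14.87
eef_pos: [0.5708, -0.1073, 0.0844]
orientation: [[0.104, 0.995, -0.0], [0.995, -0.104, -0.003], [-0.003, 0.0, -1.0]]
ft_force: [-2.8, -3.9, 6.7]
grip_width: 0.152
```

Emit:
{"op": "arm_command", "data": {"rows": [[0, [0.5, 5, 0], 0], [0, [1, 10, 0], 0], [0, [1.6, 15, 0], 0], [0, [2.1, 20, 0], 0], [0, [2.7, 25, 0], 0]]}}

```text
clock: 15.28
eef_pos: [0.5734, -0.0822, 0.0844]
orientation: [[0.104, 0.995, -0.0], [0.995, -0.104, -0.003], [-0.003, 0.0, -1.0]]
ft_force: [-2.2, -4.3, 6.7]
grip_width: 0.153
```

Emit:
{"op": "arm_command", "data": {"rows": [[0, [0.4, 4, 0], 0], [0, [0.9, 8, 0], 0], [0, [1.3, 12, 0], 0], [0, [1.7, 16, 0], 0], [0, [2, 19, 0], 0]]}}

```text
clock: 15.7
eef_pos: [0.5755, -0.063, 0.0844]
orientation: [[0.104, 0.995, -0.0], [0.995, -0.104, -0.002], [-0.002, 0.0, -1.0]]
ft_force: [-2.6, -3.5, 6.0]
grip_width: 0.151
```

Emit:
{"op": "arm_command", "data": {"rows": [[0, [0.1, 1, 0], 0], [0, [0.2, 2, 0], 0], [0, [0.3, 3, 0], 0], [0, [0.4, 4, 0], 0], [0, [0.5, 5, 0], 0]]}}

```text
clock: 16.12
eef_pos: [0.576, -0.0581, 0.0845]
orientation: [[0.104, 0.995, 0.0], [0.995, -0.104, -0.002], [-0.002, 0.0, -1.0]]
ft_force: [-1.4, -2.1, 5.8]
grip_width: 0.156
```

Emit:
{"op": "arm_command", "data": {"rows": [[0, [0.1, 1, 0], 0], [0, [0.2, 2, 0], 0], [0, [0.2, 2, 0], 0]]}}

```text
clock: 16.37
eef_pos: [0.5762, -0.0559, 0.0844]
orientation: [[0.104, 0.995, 0.0], [0.995, -0.104, -0.002], [-0.002, 0.0, -1.0]]
ft_force: [-1.7, -3.2, 6.3]
grip_width: 0.154
```

Emit:
{"op": "arm_command", "data": {"rows": [[0, [0.1, 1, 0], 0], [0, [0.2, 2, 0], 0], [0, [0.2, 2, 0], 0]]}}

```text
clock: 16.62
eef_pos: [0.5764, -0.054, 0.0844]
orientation: [[0.104, 0.995, 0.0], [0.995, -0.104, -0.002], [-0.002, 0.0, -1.0]]
ft_force: [-3.3, -2.9, 6.6]
grip_width: 0.151
```

Emit:
{"op": "arm_command", "data": {"rows": [[0, [0.1, 1, 0], 0], [0, [0.2, 2, 0], 0], [0, [0.2, 2, 0], 0]]}}

```text
clock: 16.87
eef_pos: [0.5766, -0.0527, 0.0844]
orientation: [[0.104, 0.995, -0.0], [0.995, -0.104, -0.003], [-0.003, 0.0, -1.0]]
ft_force: [-3.1, -5.1, 5.9]
grip_width: 0.156
```

Emit:
{"op": "arm_command", "data": {"rows": [[0, [0.1, 1, 0], 0], [0, [0.1, 1, 0], 0]]}}

```text
clock: 17.03
eef_pos: [0.5766, -0.0526, 0.0844]
orientation: [[0.105, 0.994, -0.0], [0.994, -0.105, -0.005], [-0.005, 0.0, -1.0]]
ft_force: [-3.0, -7.8, 4.7]
grip_width: 0.148
```

Emit:
{"op": "arm_command", "data": {"rows": [[0, [0.1, 1, 0], 0], [0, [0.1, 1, 0], 0]]}}

```text
clock: 17.2
eef_pos: [0.5766, -0.0525, 0.0845]
orientation: [[0.105, 0.994, -0.001], [0.994, -0.105, -0.007], [-0.007, 0.0, -1.0]]
ft_force: [-3.4, -11.4, 5.4]
grip_width: 0.16
```

The rod stalls after about 104 mm and the force is rising, so this is the hard stop. One more firm press, then release and rise.

Emit:
{"op": "arm_command", "data": {"rows": [[0, [0.1, 1, 0], 0], [0, [0.2, 2, 0], 0], [0, [0.2, 2, 0], 0]]}}

```text
clock: 17.45
eef_pos: [0.5766, -0.0525, 0.0845]
orientation: [[0.107, 0.994, -0.001], [0.994, -0.107, -0.011], [-0.011, -0.0, -1.0]]
ft_force: [-4.2, -17.6, 5.4]
grip_width: 0.152
```

Emit:
{"op": "arm_command", "data": {"rows": [[0.3, [0, -1, 0], 0], [0.4, [0, -3, 0], 0], [0.4, [0, -3, 0], 0], [0.4, [0, -3, 0], 0], [0.4, [0, -3, 3], 0]]}}

```text
clock: 17.87
eef_pos: [0.5764, -0.0498, 0.0863]
orientation: [[0.103, 0.995, -0.001], [0.995, -0.103, 0.001], [0.0, -0.001, -1.0]]
ft_force: [0.1, -0.8, 0.7]
grip_width: 0.4
```

Emit:
{"op": "arm_command", "data": {"rows": [[0.4, [0, 0, 10], 0], [0.4, [0, 0, 30], 0], [0.4, [0, 0, 60], 0], [0.4, [0, 0, 90], 0], [0.4, [0, 0, 120], 0]]}}

```text
clock: 18.28
eef_pos: [0.5768, -0.0501, 0.209]
orientation: [[0.103, 0.995, 0.0], [0.995, -0.103, 0.0], [0.0, 0.0, -1.0]]
ft_force: [0.0, -0.4, -0.5]
grip_width: 0.401
```

Emit:
{"op": "arm_command", "data": {"rows": [[0.4, [-10, -20, 0], 0], [0.4, [-20, -45, 0], 0], [0.4, [-40, -80, 10], 0], [0.4, [-60, -115, 20], 0], [0.4, [-80, -150, 20], 0]]}}

```text
clock: 18.7
eef_pos: [0.4972, -0.2017, 0.2298]
orientation: [[0.102, 0.995, 0.004], [0.995, -0.102, -0.002], [-0.002, 0.004, -1.0]]
ft_force: [0.4, -0.6, -0.2]
grip_width: 0.399
```

Emit:
{"op": "arm_command", "data": {"rows": [[0.4, [-15, -35, 0], 0], [0.4, [-30, -70, 0], 0], [0.4, [-45, -105, 0], 0], [0.4, [-60, -140, 0], 0], [0.4, [-70, -160, 0], 0]]}}

```text
clock: 19.12
eef_pos: [0.4258, -0.3637, 0.2281]
orientation: [[0.106, 0.994, 0.001], [0.994, -0.106, -0.002], [-0.002, 0.001, -1.0]]
ft_force: [0.0, -0.1, 0.0]
grip_width: 0.402
```

Run:
```python
from h import *
s=r.observe();print(s['clock'],s['eef_pos'],s['ft_force'])
S=cam('scene');T=cam('top')
for V in(S,T):
    m=green2(V);print('rack',m.sum(),fit([(V,m)],[.438,-.131,.1],.11,.044,.003,.053))
e=np.array([.5928,.0885]);yv=np.array([.106,.9944])
for V,n in((S,'scene'),(T,'top')):
    for o in optics.regions_of('cartridge',n)[:2]:
        f,c=fit([(V,o['region'].astype(np.float32))],[.5985,.14,-.106],.04,.08,.018,.052);print('cart',n,o['confidence'],f,c,'along',(f[:2]-e)@yv)
    print([(t,[np.round(o['rect']) for o in optics.regions_of(t,n)[:1]]) for t in('bottle','jar','tipbox','paddle','mat')])
cv2.imwrite('pics/s5.png',np.hstack([cv2.resize(S[0][190:350,240:400],(400,400)),cv2.resize(T[0][190:370,230:410],(400,400))]))
```

```text
19.1167 [ 0.42576239 -0.36373219  0.22811935] [ 0.03859502 -0.098421    0.03321872]
rack 1022.0 (array([ 0.43528186, -0.13531325,  0.10062585]), np.float64(0.05638454109430313))
rack 1253.0 (array([ 0.43918028, -0.13214102,  0.0797652 ]), np.float64(0.05222466215491295))
cart scene 0.79 [ 0.59978267  0.13872195 -0.18427688] 0.15283203125 along 0.05068086864443435
[('bottle', [array([439., 259., 468., 314.])]), ('jar', []), ('tipbox', [array([210., 172., 254., 219.])]), ('paddle', [array([296., 232., 338., 284.])]), ('mat', [array([316., 220., 373., 257.])])]
cart top 0.8 [ 0.60347948  0.14315647 -0.10043421] 0.08128462731838226 along 0.05548241927985809
[('bottle', [array([190., 311., 222., 339.])]), ('jar', [array([198., 201., 410., 271.])]), ('tipbox', [array([492., 236., 558., 278.])]), ('paddle', [array([280., 230., 353., 253.])]), ('mat', [array([356., 270., 413., 353.])])]
```

View pics/s5.png

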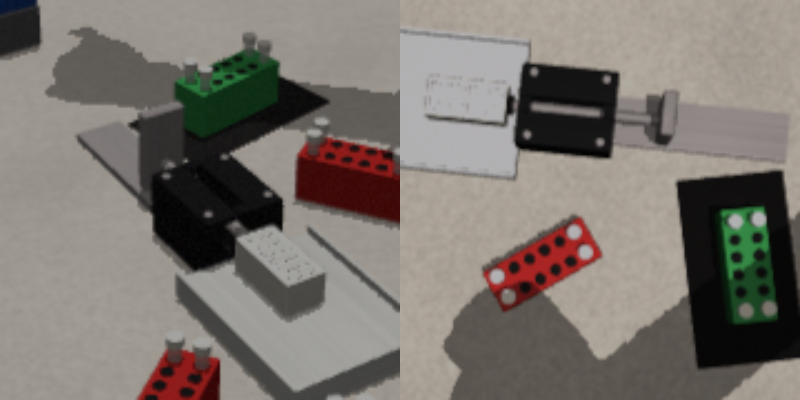

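The final picture shows three things:
- **Cartridge:** it lies flat in the tray at (467,100) in the right panel, fully outside the dock.
- **Rod:** it is home, with its tip visible at the bore mouth.
- **Rack:** it stands upright in the middle of the mat, at (747,265) in the right panel.

```bash
python3 -c "
from cell import r
print(r.job_done())"
```

```text
the job is handed in; nothing more can be done
None
```

I moved the green rack from the tray to the mat, then drove the ejector rod fully home, and handed the job in at about 19 s of the 59 s allowed. No verdict was reported, so the checks below are mine.

- **Rack:** it was lowered until light contact and released. The overhead camera puts it about 2.5 mm from the mat centre and within about 1.5° of its long axis, and it is upright.
- **Rod:** I pinched the paddle and pushed about 104 mm along the bore. It then stopped moving while the force rose to about 18 N, which I took as the hard stop.
- **Cartridge:** it lies flat in the tray, with its origin 51 mm (scene camera) to 55 mm (overhead) past the mouth. It needs more than 40 mm, and about 53 mm was expected.
- **Bystanders:** the bottle and tip box were found again within a few pixels of where they started. The arm stayed well clear of all three.

**Checks that failed or disagreed:**
- The scene camera reads positions about 4 mm differently from the overhead and wrist cameras, a constant offset.
- In the last pictures the network missed the jar: no detection in the scene view and a false one on the tray in the overhead view. I did not re-measure its position.

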